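Secure the lamp power box for transport: turnbutton, then snap cap pressed home

ROBOT

A 7-joint arm with a two-finger parallel gripper is mounted at the origin on the work surface. World frame = base frame: x ahead of the robot, y to its left, z up, the work surface at z = 0. Lengths are in m, angles in rad, forces in N, time in s.
With the tool pointing down it reaches from about 0.425 to 0.8 m from the base axis. Payload 8.3 kg.
Tool frame: the origin (TCP) lies midway between the tips of the shut fingers; the grasp point (between the pads) lies 19 mm behind it; z points along the fingers, y is the direction in which the jaws open and shut (so a half turn about z gives the same grasp; the last joint's range is limited). The gripper opens to 85 mm and grips with 20 to 120 N. Pads are 22 mm wide; open, the fingers measure 114 mm over their backs; the gripper's body (76 mm by 85 mm) begins 54 mm behind the grasp point. The pads swing forward as they close: fully open they stand 13 mm farther back than shut.
Start: joints at [1.202, 0.383, 0.016, 1.37, -0.006, 1.388, -0.046], TCP at [0.188, -0.596, 0.231] pointing down, gripper open.
Joint ranges: [-2.95, 2.95], [-0.25, 2.06], [-1.52, 1.56], [0.18, 2.33], [-1.44, 4.58], [0.02, 2.06], [-3.01, 3.01]. Speed limits (rad/s): [2.39, 2.39, 3.01, 3.01, 3.14, 3.14, 3.14].

INTERFACE

Orientations are given as a rotation vector (axis times angle).
In Python, from plant import sense, read_camera, ticket, spot_in, pinpoint gives the robot as it stands.
- The arm moves only by the tool play_rows, never from a script. Its argument "increments" is text: rows parted by semicolons, each of 7 numbers parted by spaces: the shift along the tool's x, y, z in cm, then the turn, a rotation vector about the tool's x, y, z in degrees, then the opening in per cent of the stroke, from 0 (shut) to 100 (fully open). In form: dx dy dz ax ay az fingers; .... A call has 1 to 12 rows; each row is the pose to reach, as a shift and turn from the pose measured when the call began, along the tool's axes at that moment; what a row does not reach only later rows make up. A row lasts 1/12 s, in which the tool goes at most 41.7 mm and 7.16 degrees, less where a joint would pass 70% of its speed; a pose out of reach is approached as far as the arm can. A call with a gripper value outside its range is refused whole. The fingers move at their own pace and stop on an object; "squeeze" is the grip in N (left out, the last holds). Time passes only in rows, so rows that repeat a pose let the fingers close. It gives the time, the measured TCP pose, the force and the opening at its end, in the units of the state.
- sense(): the state, without advancing time (a new reading comes with each control period).
- read_camera(name): name is "side" or "top" or "wrist"; returns a dict with "image" (400x640x3 uint8, blue, green, red), "camera_matrix" (3x3 intrinsics, pixels), "R" (3x3) and "t" (3): a world point X has camera coordinates R X + t; the wrist camera has in their place "hand_eye" (4x4, takes a point from camera to tool coordinates, whose origin is the TCP and whose axes are the flange's). Camera axes: x right, y down, z forward; pixel columns grow to the right and rows downward; lengths in m; the calibration is good to about 2 mm. A picture is of the moment at which its call begins: read the wrist's pose just before it. There is no depth.
- ticket.hand_in(): hands the job in, once; it reports no verdict.
Trained networks look in a picture, given as the dict that the camera call returned (one of the last four; its "shot" number tells which), for a name from the list of things; names that differ only in an ending like _2 or _b are one class to them, and where a whole thing is asked for, a point or a joint stands for the part that bears it (a point fixed in the world has none). Each returns a list of dicts, best first, with "confidence" (0 to 1); they miss things now and then, are a little off and sometimes report something else, mostly with a low value. They report only what shows in the picture. A call takes as long as a camera call. They do not tell look-alikes from the thing itself.
- spot_in(query, picture): "location" ([x, y, z] in m, in world coordinates, good to about 4 mm: the middle of the surface that is visible of it).
- pinpoint(query, picture): "location" ([x, y, z] in m, in world coordinates, good to about 4 mm: a listed point, or the origin of a listed thing).
The state is a dict: "t": time; "qpos": joint angles; "qvel": joint speeds; "tau": joint torques, N m; "eef_pos": TCP position; "eef_rot": TCP orientation; "contact_force": force on the tool from outside, world axes, zero at the start; "wrist_torque": the same for the moment, N m; "finger_gap": finger opening in m.
Only numpy, scipy, OpenCV 4.12 (cv2) and the standard library are available. Lean on these libraries where they do the work, as an engineer would, in place of code of your own. Each camera call takes 0.05 s, during which the arm holds its last target.

TASK

Get the blue lamp power box ready for transport. First turn the orange turnbutton fully across the edge of the hatch lid, up to its stop; then put the red snap cap over the brass stud and press it on until it clicks, and keep pressing after the click until it is fully home with the black seal squeezed down. Finish while still holding the cap pressed home, without letting go, with the lid still in its recess; leave the other things on the table alone.

Things in the scene. Friction and masses are not known exactly. Their poses are not given: they have to be found in the camera images.
- power_box: blue lamp power box, 170 mm (its x) x 240 mm (its y) x 90 mm high, fixed to the table, turned by up to 0.5 rad; origin at the centre of its underside, z up. On its flat top lie, along its y axis: the brass stud at y = -78 mm, the turnbutton's pivot at -12 mm and the hatch lid at +8 to +112 mm
- turn_grip (a point): middle of the orange turnbutton's thumb fin, on the pivot axis, 18 mm above the box top. Fin 34 mm long, 12 mm thick, its top 30 mm above the box top; the bar below it is 64 mm long, 12 mm wide, 2 to 10 mm above the box top. Fin and bar lie along this point's x axis; fingers may reach down to 4 mm above the box top beside them
- turnbutton (a joint): angle of the turnbutton in rad, about the vertical, growing anticlockwise seen from above: 0 = bar along the box's x axis (beside the lid, lid free), 1.571 (its stop) = bar along the box's y axis, one end across the edge of the hatch lid (secured). Friction (0.08 N m) keeps it where it is left
- lid_center (a point): centre of the loose aluminium hatch lid, 119 x 99 x 11 mm, 0.35 kg, lying in its recess in the box top, 1 mm below the surface; the bar passes 2 mm above the box top
- stud_top (a point): centre of the top of the brass stud: 20 mm thick, 26 mm high, tapered to 11 mm over its last 6 mm. Spring balls stand out round it, 14 mm above the box top, to 14.5 mm from the axis. The cap meets them when its centre is 19 mm above this point, needs 10 to 15 N about 2 mm lower, then the force drops and the balls draw it down; it clicks with its centre about 6 mm above this point
- cap_center (a point): the red snap cap, at its centre half-way up; 53 mm high, z up, open below, 60 g, standing upright on the table. Skirt 40 mm across, 27 mm high, open to 24 mm at its mouth; above it a round grip knob 26 mm across, from 0.5 to 26.5 mm above this point. Fully home on the stud (its ceiling on the stud's top), this point is 3.5 mm above the stud top
- seal (a joint): how far the black springy sealing ring (46 mm across, round the stud's foot, its top 6 mm above the box top) is squeezed down, in m: 0 = free, 0.003 = cap fully home. It pushes back with 2.5 N per mm, so that the cap comes up again by 2 to 3 mm (but stays clicked on) when it is not pressed
- tape_roll: yellow tape roll, 96 mm across, 45 mm high, with a 72 mm hole, lying flat; origin under its centre. Not part of the job
- screw_jar: small glass jar with a white lid, 60 mm across, 75 mm high; origin under its centre. Not part of the job
- fuse_box: small cardboard box 60 x 45 x 40 mm; origin under its centre. Not part of the job
- wrench: steel wrench lying at the far right; origin under its middle. Not part of the job
- torch: green torch about 135 mm long, lying at the far left; origin at its underside. Not part of the job
- pipe_clamp: light metal lamp clamp, 50 x 30 mm foot, 84 mm high, standing on the left; origin under its centre. Not part of the job
Things that resemble listed ones, but are neither listed nor needed, are in the scene too. What is shaped like the part that bears cap_center but green, pink or purple is not meant.

How it is judged:
On the way, in this order (a step that is already met when the one before it is completed fails the run):
1. the turnbutton lies across the lid's edge (1.4 rad or more) (value of joint turnbutton above 1.4 rad), for 0.2 s.
2. the cap is clicked onto the stud, past its spring balls (z of cap_center in the frame of power_box below 0.1228 m and horizontal distance between cap_center and stud_top below 0.004 m and angle between the z axis of cap_center and the z axis of power_box, either way round below 0.1 rad), for 0.2 s.
At the end, for the whole second after the job is handed in: The robot is still pressing the cap (contact over 3 N): the seal is squeezed by more than 1.8 mm, the cap is within 1.5 mm of fully home, within 4 mm of the stud's axis and straight to 0.1 rad; the turnbutton is past 1.4 rad; the hatch lid is within 10 mm of where it began (value of joint turnbutton above 1.4 rad and z of cap_center in the frame of power_box below 0.121 m and horizontal distance between cap_center and stud_top below 0.004 m and angle between the z axis of cap_center and the z axis of power_box, either way round below 0.1 rad and value of joint seal above 0.0018 m and contact force between any of the fingers, the arm and snap_cap above 3 N and distance of lid_center from where it was at the start of the episode below 0.01 m); the arm keeps its last pose, push and grip.
It fails at once if any of the bystanders (tape roll, jar, small box, wrench, torch, clamp) is moved by more than 30 mm (distance of any of tape_roll, screw_jar, fuse_box, wrench, torch, pipe_clamp from where it was at the start of the episode above 0.03 m).
It also fails if it takes over 64 s, if anything falls off the work surface, if the arm or the gripper's body presses on something with over 40 N, if the wrist force passes 120 N, or if a joint passes its speed limit or range.

## Working session

There is one attempt and no reset: what is moved stays moved. The work goes in short steps, Python scripts to look and compute and a tool call to move; the robot and the scene stay as the last step left them, time stands still between calls to the robot, and variables do not carry over. Pictures are saved under pics/ and viewed, and the job is handed in when it is done.

Besides the shell and the picture viewer there is one more tool, called after "Request:" as name(argument=value, ...) on one line, values as JSON. play_rows: Moves the arm, as the interface text tells. Its arguments: {"type":"object","properties":{"increments":{"type":"string"},"squeeze":{"type":"number"}},"required":["increments"]}

```bash
ls; mkdir -p pics
python3 - <<'E'
from plant import sense, read_camera, spot_in, pinpoint
import cv2
s=sense(); print(s)
for n in ("top","side"):
    p=read_camera(n); cv2.imwrite(f"pics/{n}0.png",p["image"])
    for q in ("cap_center","stud_top","turn_grip","lid_center","power_box","tape_roll","screw_jar","fuse_box","pipe_clamp"):
        r=pinpoint(q,p); print(n,q,[(d["location"],round(d["confidence"],2)) for d in r[:4]])
print(sense()["t"])
E
```

```text
pics
{'t': 0.0, 'qpos': array([ 1.20208756,  0.38425602,  0.01638852,  1.37113235, -0.0063043 ,
        1.38815811, -0.0464745 ]), 'qvel': array([-0.00042482,  0.00026899,  0.0007276 , -0.00034855, -0.00167993,
        0.0008296 ,  0.00050748]), 'tau': array([ 1.11210513e-03, -6.27593708e+01,  8.44557434e-01, -3.71828055e+01,
        1.65265042e-02,  1.40638094e-02,  3.27643875e-05]), 'eef_pos': array([ 0.18804996, -0.59553741,  0.23027769]), 'eef_rot': array([-3.10306662e+00, -4.78324373e-01,  5.09009610e-04]), 'contact_force': array([ 0.47906176, -0.47037773, -0.29275641]), 'wrist_torque': array([ 0.04503638, -0.05119546,  0.05367794]), 'finger_gap': 0.08527220497075048}
top cap_center [([0.5373, -0.2697, 0.0272], 0.73), ([0.6624, -0.1992, 0.0314], 0.67), ([0.7025, -0.2626, 0.0278], 0.6), ([0.5808, -0.2062, 0.0301], 0.57)]
top stud_top [([0.5534, -0.0565, 0.1119], 0.78)]
top turn_grip [([0.5467, 0.0081, 0.1067], 0.62)]
top lid_center [([0.5466, 0.0821, 0.0843], 0.55)]
top power_box [([0.5499, 0.026, 0.0018], 0.9)]
top tape_roll [([0.4615, 0.3436, -0.0026], 0.72), ([0.5477, 0.0814, 
[... 161 characters left out ...]
62, -0.0002], 0.22)]
top pipe_clamp [([0.5318, 0.448, 0.0006], 0.61)]
side cap_center [([0.6147, -0.2892, 0.0258], 0.97), ([0.7014, -0.2639, 0.0255], 0.93), ([0.584, -0.2046, 0.0302], 0.84), ([0.5352, -0.2707, 0.0331], 0.78)]
side stud_top [([0.5544, -0.0561, 0.1153], 0.86), ([0.5517, 0.0074, 0.1069], 0.34)]
side turn_grip [([0.5495, 0.0075, 0.1056], 0.69)]
side lid_center [([0.5482, 0.0875, 0.0822], 0.74)]
side power_box [([0.5483, 0.0233, -0.0003], 0.76), ([0.601, 0.3271, 0.0022], 0.63)]
side tape_roll [([0.4657, 0.3443, 0.0004], 0.64)]
side screw_jar [([0.4489, -0.2789, -0.0026], 0.66)]
side fuse_box [([0.5978, 0.329, 0.0019], 0.69)]
side pipe_clamp [([0.5304, 0.4431, -0.0031], 0.69)]
1.0
```

View pics/top0.png

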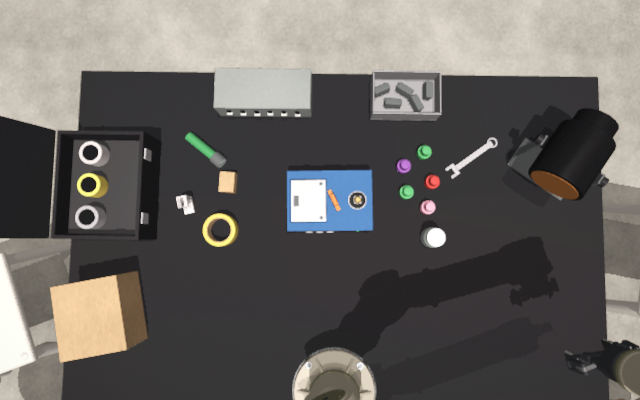

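View pics/side0.png

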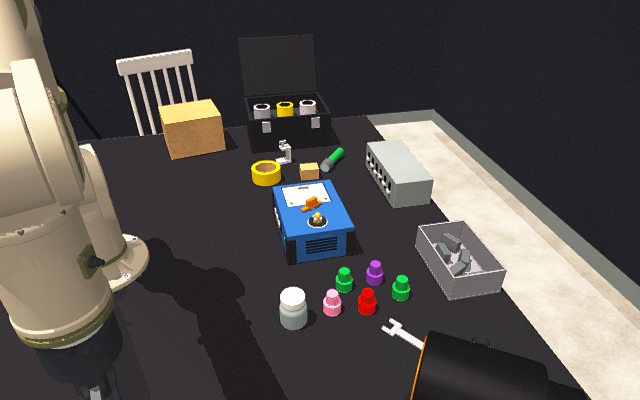

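```bash
cat > h.py <<'E'
import numpy as np, cv2
from plant import sense, read_camera, spot_in, pinpoint
from scipy.spatial.transform import Rotation as Ro
def proj(p,X):
    c=p["R"]@np.asarray(X)+np.ravel(p["t"]); u=p["camera_matrix"]@c; return u[:2]/u[2]
def unproj(p,uv,z):
    d=np.linalg.inv(p["camera_matrix"])@np.array([uv[0],uv[1],1.]); R=p["R"]; C=-R.T@np.ravel(p["t"]); d=R.T@d
    return C+d*(z-C[2])/d[2]
def crop(p,x0,y0,x1,y1,f,name):
    cv2.imwrite(name,cv2.resize(p["image"][y0:y1,x0:x1],None,fx=f,fy=f,interpolation=cv2.INTER_CUBIC))
E
python3 - <<'E'
from h import *
p=read_camera("top"); crop(p,280,160,450,260,4.6,"pics/topc.png")
hsv=cv2.cvtColor(p["image"],cv2.COLOR_BGR2HSV)
def blob(m,box):
    k=np.zeros_like(m);x0,y0,x1,y1=box;k[y0:y1,x0:x1]=m[y0:y1,x0:x1];ys,xs=np.nonzero(k);return np.c_[xs,ys].astype(float)
org=cv2.inRange(hsv,(6,150,120),(16,255,255)); b=blob(org,(320,185,350,215)); 
for z in (.1,.12):
    w=np.array([unproj(p,u,z) for u in b])[:,:2]; c=w.mean(0); e,v=np.linalg.eigh(np.cov((w-c).T)); print("bar",z,c,len(b),np.degrees(np.arctan2(v[1,1],v[0,1])),e**.5)
red=cv2.inRange(hsv,(0,150,90),(4,255,255))|cv2.inRange(hsv,(175,150,90),(180,255,255)); b=blob(red,(415,165,450,195)); print("cap",unproj(p,b.mean(0),.03),len(b))
blue=cv2.inRange(hsv,(100,120,50),(125,255,255)); b=blob(blue,(270,160,390,245)); r=cv2.minAreaRect(b.astype(np.float32)); bp=cv2.boxPoints(r); print(r); print([unproj(p,u,.09).round(4) for u in bp])
s=read_camera("side"); crop(s,260,170,420,320,4.5,"pics/sidec.png")
hsv=cv2.cvtColor(s["image"],cv2.COLOR_BGR2HSV)
red=cv2.inRange(hsv,(0,150,60),(4,255,255))|cv2.inRange(hsv,(175,150,60),(180,255,255)); b=blob(red,(350,280,385,325)); print("cap side",unproj(s,b.mean(0),.02),unproj(s,b.mean(0),.027),len(b))
print(unproj(p,(0,0),0),-p["R"].T@np.ravel(p["t"]),-s["R"].T@np.ravel(s["t"]))
E
```

```text
bar 0.1 [0.5526977  0.01056218] 19 -149.07683119778667 [0.00343176 0.01309441]
bar 0.12 [0.55105454 0.01078049] 19 -149.07683119778673 [0.00337665 0.01288414]
cap [ 0.61285502 -0.28034098  0.03      ] 176
((329.5, 200.5), (61.0, 85.0), 90.0)
[array([0.6329, 0.1428, 0.09  ]), array([ 0.6362, -0.0979,  0.09  ]), array([ 0.464, -0.099,  0.09 ]), array([0.4605, 0.1391, 0.09  ])]
cap side [ 0.61402099 -0.2833613   0.02      ] [ 0.61161662 -0.28970083  0.027     ] 418
[1.17440895 1.06895549 0.        ] [0.45037502 0.02415672 1.34543414] [ 0.36615915 -0.93689095  0.74161622]
```

View pics/topc.png

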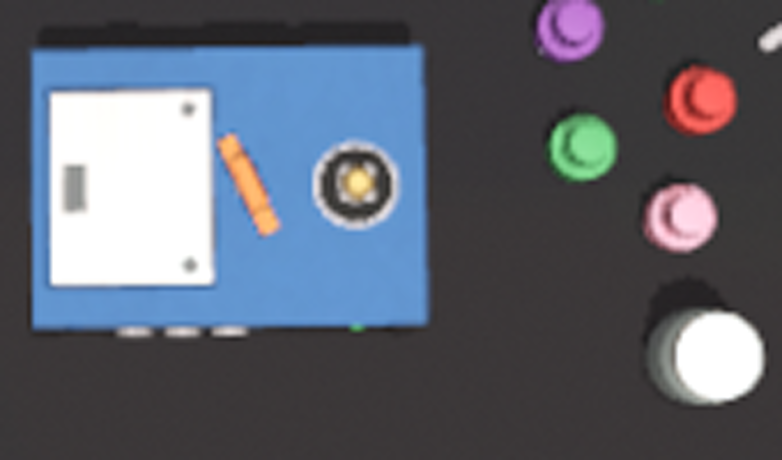

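View pics/sidec.png

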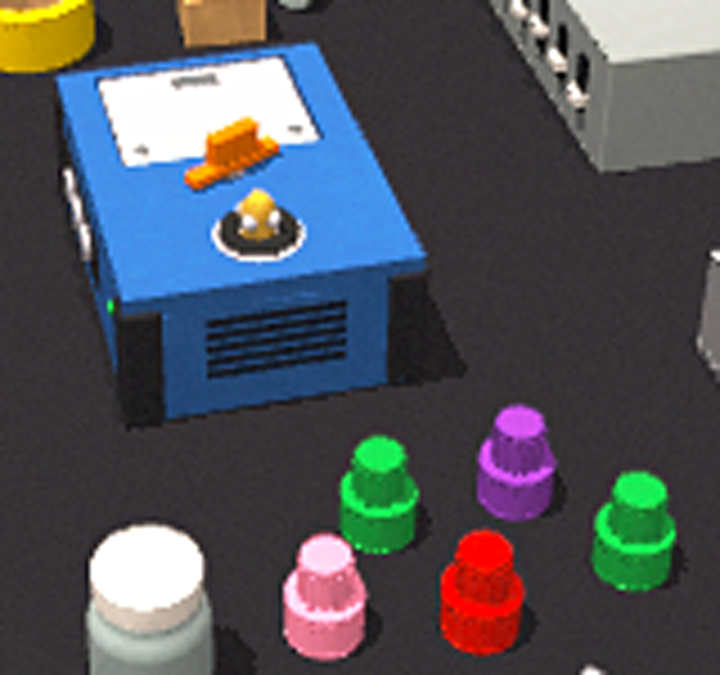

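```bash
cat >> h.py <<'E'
def down(deg):
    a=np.radians(deg); c,s=np.cos(a),np.sin(a); return np.array([[c,s,0],[s,-c,0],[0,0,-1.]])
def go(X,deg,st=None):
    st=st or sense(); R=Ro.from_rotvec(st["eef_rot"]).as_matrix()
    d=R.T@(np.asarray(X)-st["eef_pos"])*100; r=Ro.from_matrix(R.T@down(deg)).as_rotvec(degrees=True)
    print("t",round(st["t"],2),"shift",d.round(2),"turn",r.round(1))
def wrist(name=None):
    st=sense(); p=read_camera("wrist"); T=np.eye(4); T[:3,:3]=Ro.from_rotvec(st["eef_rot"]).as_matrix(); T[:3,3]=st["eef_pos"]
    W=T@np.asarray(p["hand_eye"]); Wi=np.linalg.inv(W); p["R"]=Wi[:3,:3]; p["t"]=Wi[:3,3]
    if name: cv2.imwrite(name,p["image"])
    return p,st
E
python3 - <<'E'
from h import *
go([.55,.009,.22],23.6)
p=read_camera("wrist"); print(p["hand_eye"],p["camera_matrix"])
E
```

```text
t 1.1 shift [ 52.72 -46.8    1.13] turn [-0.  -0.  -6.1]
[[-3.73885677e-04 -9.55168440e-01 -2.96062680e-01  7.67115140e-02]
 [ 9.99999900e-01 -4.30112668e-04  1.24785759e-04 -1.33244280e-03]
 [-2.46531728e-04 -2.96062604e-01  9.55168505e-01 -1.42756597e-01]
 [ 0.00000000e+00  0.00000000e+00  0.00000000e+00  1.00000000e+00]] [[318.99287223   0.         315.84586427]
 [  0.         318.99287223 198.73163151]
 [  0.           0.           1.        ]]
```

Request:
play_rows(increments="13 -12 0.3 0 0 0 60; 26 -24 0.6 0 0 -3 60; 40 -35 0.9 0 0 -6 60; 52.7 -46.8 1.1 0 0 -6.1 60; 52.7 -46.8 1.1 0 0 -6.1 50; 52.7 -46.8 1.1 0 0 -6.1 50; 52.7 -46.8 1.1 0 0 -6.1 50; 52.7 -46.8 1.1 0 0 -6.1 50; 52.7 -46.8 1.1 0 0 -6.1 50; 52.7 -46.8 1.1 0 0 -6.1 50; 52.7 -46.8 1.1 0 0 -6.1 50; 52.7 -46.8 1.1 0 0 -6.1 50")

```text
t: 2.15
eef_pos: [0.4451, -0.1648, 0.2239]
eef_rot: [3.074, 0.643, 0.001]
contact_force: [0.7, -0.6, 0.7]
finger_gap: 0.0425
```

Run:
```python
from h import *
go([.55,.009,.22],23.6)
```

```text
t 2.15 shift [ 16.58 -11.72   0.39] turn [ 0.1 -0.   0. ]
```

Request:
play_rows(increments="16.6 -11.7 0.4 0 0 0 50; 16.6 -11.7 0.4 0 0 0 50; 16.6 -11.7 0.4 0 0 0 50; 16.6 -11.7 0.4 0 0 0 50; 16.6 -11.7 0.4 0 0 0 50; 16.6 -11.7 0.4 0 0 0 50; 16.6 -11.7 0.4 0 0 0 50; 16.6 -11.7 0.4 0 0 0 50")

```text
t: 2.82
eef_pos: [0.5502, 0.0085, 0.2196]
eef_rot: [3.074, 0.643, 0.0]
contact_force: [-0.1, -0.4, 0.0]
finger_gap: 0.0426
```

Run:
```python
from h import *
p,st=wrist("pics/w1.png"); print(st["eef_pos"],st["finger_gap"])
for q in ("turn_grip","stud_top","lid_center"):
    print(q,[(d["location"],round(d["confidence"],2)) for d in pinpoint(q,p)[:2]])
hsv=cv2.cvtColor(p["image"],cv2.COLOR_BGR2HSV)
m=cv2.inRange(hsv,(6,150,120),(16,255,255)); ys,xs=np.nonzero(m); print(len(xs),xs.min(),xs.max(),ys.min(),ys.max())
go([.55,.009,.22],23.6)
```

```text
[0.55017599 0.00848283 0.21963933] 0.04257923369323779
turn_grip [([0.5495, 0.0065, 0.109], 0.97)]
stud_top [([0.5513, -0.0604, 0.1163], 0.92)]
lid_center [([0.5468, 0.0854, 0.0851], 0.77)]
1012 0 322 0 227
t 3.02 shift [ 0.07 -0.17  0.01] turn [ 0.1 -0.  -0.1]
```

View pics/w1.png

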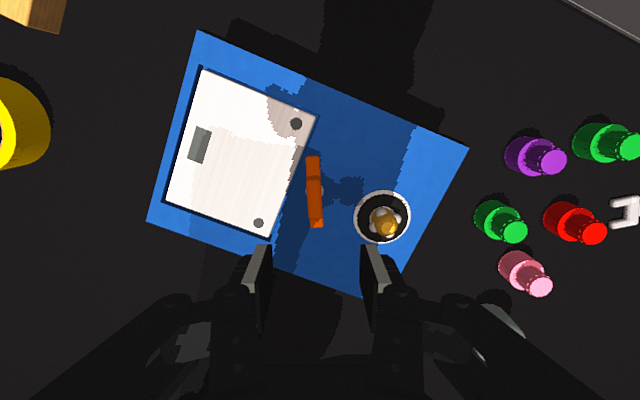

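Run:
```python
from h import *
p,st=wrist(); 
hsv=cv2.cvtColor(p["image"],cv2.COLOR_BGR2HSV)
m=cv2.inRange(hsv,(4,150,60),(16,255,255)); m[:150]=0;m[232:]=0;m[:,:300]=0;m[:,330:]=0
ys,xs=np.nonzero(m); print(len(xs))
crop(p,280,140,420,250,5.5,"pics/w1c.png")
r=cv2.minAreaRect(np.c_[xs,ys].astype(np.float32)); bp=cv2.boxPoints(r);print(bp)
for z in (.1,.12):
  W=np.array([unproj(p,u,z) for u in np.c_[xs,ys]])[:,:2]; c=W.mean(0); e,v=np.linalg.eigh(np.cov((W-c).T)); print(z,c,np.degrees(np.arctan(v[1,1]/v[0,1])))
C=[unproj(p,u,.09)[:2] for u in ((195,30),(469,149),(147,221))]; print(np.array(C))
for a,b in ((0,1),(0,2)): d=C[a]-C[b]; print(np.degrees(np.arctan2(d[1],d[0])),np.linalg.norm(d))
```

```text
1007
[[302.64502 155.14275]
 [317.13727 154.26442]
 [321.47943 225.91035]
 [306.98718 226.78868]]
0.1 [0.55079756 0.01183838] 26.84656477579665
0.12 [0.55605483 0.01391064] 26.846564775796644
[[ 0.63035159  0.14429677]
 [ 0.63549267 -0.09748559]
 [ 0.4617883   0.13817886]]
91.21811111850602 0.24183701689996884
2.0786058463230286 0.16867428011452285
```

View pics/w1c.png

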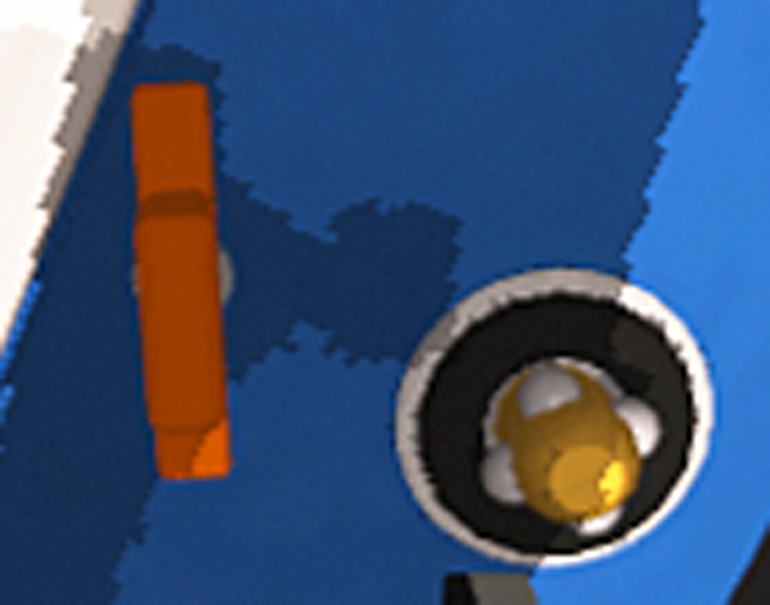

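Run:
```python
from h import *
p,st=wrist()
f=lambda c,z: unproj(p,(280+(c[0]+.5)/5.5-.5,140+(c[1]+.5)/5.5-.5),z)
a,b=f((171,85),.1),f((195,475),.1); d=a-b; print("bar",(a+b)/2,np.linalg.norm(d),np.degrees(np.arctan2(d[1],d[0])))
print("ring",f((555,417),.0905)); print("studtop",f((592,480),.116)); print("finc",f((182,310),.12))
go([.5493,.0095,.096],26.5)
```

```text
bar [0.55030052 0.0112406  0.1       ] 0.06319714153921001 26.68532328112468
ring [ 0.55162364 -0.05497928  0.0905    ]
studtop [ 0.55117013 -0.05590246  0.116     ]
finc [0.55229345 0.01217279 0.12      ]
t 3.12 shift [-1.000e-02 -2.300e-01  1.241e+01] turn [ 0.1 -0.  -3. ]
```

Run:
```python
from h import *
go([.5501,.0105,.097],26.7)
```

```text
t 3.12 shift [ 0.1  -0.29 12.31] turn [ 0.1 -0.  -3.2]
```

Request:
play_rows(increments="0.1 -0.3 3 0 0 -3.2 50; 0.1 -0.3 6 0 0 -3.2 50; 0.1 -0.3 9 0 0 -3.2 50; 0.1 -0.3 11 0 0 -3.2 50; 0.1 -0.3 12.3 0 0 -3.2 50; 0.1 -0.3 12.3 0 0 -3.2 50; 0.1 -0.3 12.3 0 0 -3.2 50")

```text
t: 3.7
eef_pos: [0.5496, 0.0102, 0.097]
eef_rot: [3.056, 0.724, -0.0]
contact_force: [-0.7, 1.1, -0.8]
finger_gap: 0.0427
```

Request:
play_rows(increments="0 0 0 0 0 0 10; 0 0 0 0 0 0 5; 0 0 0 0 0 0 5; 0 0 0 0 0 0 5; 0 0 0 0 0 0 5; 0 0 0 0 0 0 5", squeeze=30)

```text
t: 4.2
eef_pos: [0.5505, 0.0102, 0.0985]
eef_rot: [3.055, 0.724, 0.003]
contact_force: [-1.1, -0.4, 6.5]
finger_gap: 0.0113
```

Run:
```python
from h import *
go([.5501,.0105,.097],92.0); print(sense()["qpos"])
```

```text
t 4.2 shift [-0.02 -0.05  0.15] turn [  0.2   0.  -65.4]
[ 0.34824352  0.37711087 -0.52375201  1.734648    0.21204383  1.08366663
 -1.35022502]
```

Request:
play_rows(increments="0 0 -0.1 0 0 -6 5; 0 0 -0.1 0 0 -12 5; 0 0 -0.1 0 0 -18 5; 0 0 -0.1 0 0 -24 5; 0 0 -0.1 0 0 -30 5; 0 0 -0.1 0 0 -36 5; 0 0 -0.1 0 0 -42 5; 0 0 -0.1 0 0 -48 5; 0 0 -0.1 0 0 -54 5; 0 0 -0.1 0 0 -60 5; 0 0 -0.1 0 0 -65 5; 0 0 -0.1 0 0 -65 5")

```text
t: 5.2
eef_pos: [0.5488, 0.0111, 0.0986]
eef_rot: [-2.182, -2.259, 0.002]
contact_force: [-4.3, 4.5, -3.4]
finger_gap: 0.0111
```

Run:
```python
from h import *
go([.5501,.0105,.099],92.0); s=sense();print(s["qpos"],s["wrist_torque"])
```

```text
t 5.2 shift [-0.07  0.13 -0.04] turn [-0.1  0.  -0. ]
[ 0.50819435  0.42422297 -0.73445709  1.728808    0.31301618  1.1106568
 -0.28870376] [ 0.83951969  0.8870447  -0.42039799]
```

Request:
play_rows(increments="0 0 0 0 0 -3 5; 0 0 0 0 0 -3 5; 0 0 0 0 0 -3 5; 0 0 0 0 0 -3 5")

```text
t: 5.53
eef_pos: [0.5487, 0.0112, 0.0987]
eef_rot: [-2.125, -2.313, 0.001]
contact_force: [-1.3, 1.4, -2.3]
finger_gap: 0.0113
```

Run:
```python
from h import *
go([.5501,.0105,.099],92.0); s=sense();print(s["eef_pos"],s["finger_gap"],s["contact_force"],s["wrist_torque"])
```

```text
t 5.53 shift [-0.08  0.14 -0.03] turn [-0.1 -0.   2.8]
[0.54865602 0.0112147  0.098669  ] 0.011316414566466225 [-1.32875     1.35496785 -2.28646124] [ 0.44057524  0.07635134 -1.35897353]
```

Request:
play_rows(increments="0 0 0 0 0 2 40; 0 0 0 0 0 2 45; 0 0 0 0 0 2 45; 0 0 0 0 0 2 45; 0 0 0 0 0 2 45; 0 0 -3 0 0 2 45; 0 0 -6 0 0 2 45; 0 0 -9 0 0 2 50; 0 0 -12 0 0 2 50; 0 0 -12 0 0 2 50; 0 0 -12 0 0 2 50")

```text
t: 6.45
eef_pos: [0.55, 0.0115, 0.2206]
eef_rot: [2.164, 2.275, 0.003]
contact_force: [-0.6, -0.3, 0.2]
finger_gap: 0.0428
```

Run:
```python
from h import *
p,st=wrist("pics/w2.png")
print([(d["location"],round(d["confidence"],2)) for d in pinpoint("stud_top",p)[:2]])
go([.613,-.285,.18],92.0)
```

```text
[([0.5476, -0.0618, 0.117], 0.68)]
t 6.55 shift [-29.89   4.98   3.78] turn [-0.1  0.   0.9]
```

View pics/w2.png

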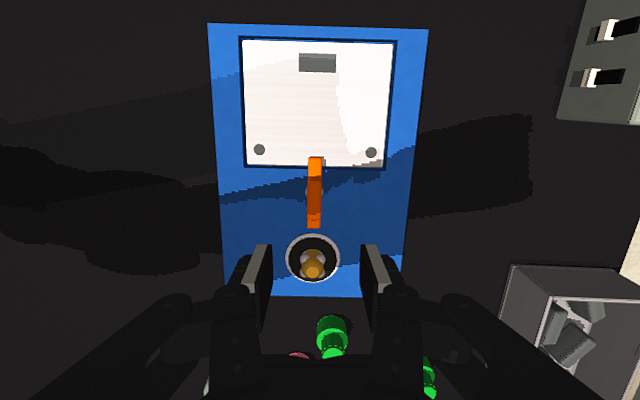

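Run:
```python
from h import *
p,st=wrist(); crop(p,270,220,360,300,8,"pics/w2c.png")
```

```text
(no output)
```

View pics/w2c.png

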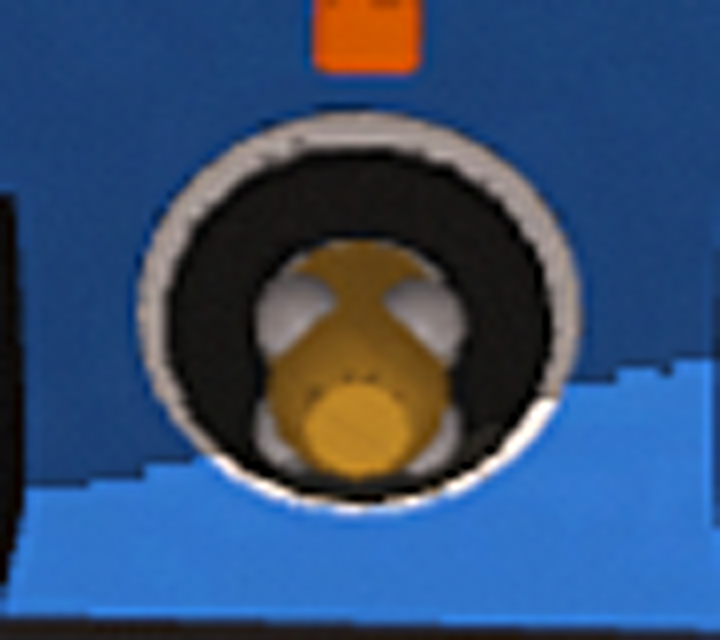

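Request:
play_rows(increments="-4 0.7 0.5 0 0 0.9 50; -8 1.4 1 0 0 0.9 50; -12 2.1 1.5 0 0 0.9 50; -16 2.8 2 0 0 0.9 50; -20 3.4 2.5 0 0 0.9 50; -24 4 3 0 0 0.9 50; -28 4.7 3.5 0 0 0.9 50; -29.9 5 3.8 0 0 0.9 50; -29.9 5 3.8 0 0 0.9 50; -29.9 5 3.8 0 0 0.9 50; -29.9 5 3.8 0 0 0.9 50; -29.9 5 3.8 0 0 0.9 50")

```text
t: 7.6
eef_pos: [0.6131, -0.283, 0.179]
eef_rot: [-2.178, -2.26, 0.003]
contact_force: [0.4, -0.1, -0.2]
finger_gap: 0.0427
```

Run:
```python
from h import *
p,st=wrist("pics/w3.png"); print(st["eef_pos"])
print([(d["location"],round(d["confidence"],2)) for d in pinpoint("cap_center",p)[:5]])
go([.613,-.285,.18],92.0)
```

```text
[ 0.61311186 -0.28301216  0.17900874]
[([0.6971, -0.2593, 0.0265], 0.97), ([0.5391, -0.2712, 0.0268], 0.81), ([0.6133, -0.2818, 0.0228], 0.77), ([0.58, -0.2075, 0.0243], 0.74), ([0.6604, -0.1965, 0.0268], 0.72)]
t 7.7 shift [-0.15 -0.02 -0.04] turn [-0.2 -0.   0.1]
```

View pics/w3.png

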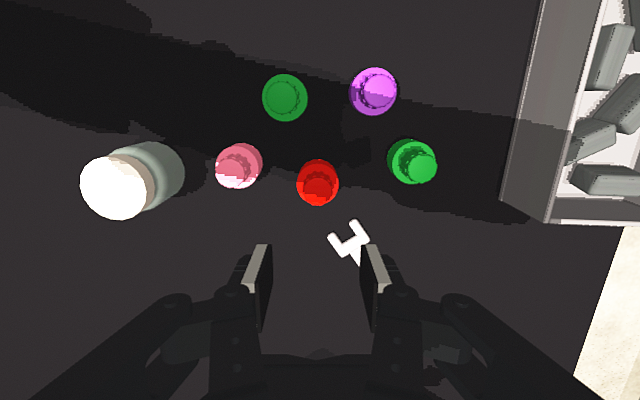

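Run:
```python
from h import *
p,st=wrist(); 
hsv=cv2.cvtColor(p["image"],cv2.COLOR_BGR2HSV)
m=cv2.inRange(hsv,(0,150,60),(4,255,255))|cv2.inRange(hsv,(176,150,60),(180,255,255)); n,l,s,c=cv2.connectedComponentsWithStats(m)
i=1+np.argmax(s[1:,4]); print(s[i],c[i]); 
crop(p,285,145,355,220,8,"pics/w3c.png")
# stud from w2
he=np.asarray(p["hand_eye"])
T=np.eye(4);T[:3,:3]=Ro.from_rotvec([2.164,2.275,.003]).as_matrix();T[:3,3]=[.55,.0115,.2206]
Wi=np.linalg.inv(T@he); q=dict(p);q["R"]=Wi[:3,:3];q["t"]=Wi[:3,3]
f=lambda c,z: unproj(q,(270+(c[0]+.5)/8-.5,220+(c[1]+.5)/8-.5),z).round(4)
print("top",f((357,431),.116),"ring lo/hi",f((362,108),.0905),f((362,512),.0905),f((138,315),.0905),f((582,315),.0905))
```

```text
[ 296  158   43   47 1569] [317.07711918 181.29190567]
top [ 0.5529 -0.0565  0.116 ] ring lo/hi [ 0.5521 -0.0292  0.0905] [ 0.5547 -0.0825  0.0905] [ 0.5268 -0.0571  0.0905] [ 0.5795 -0.0546  0.0905]
```

View pics/w3c.png

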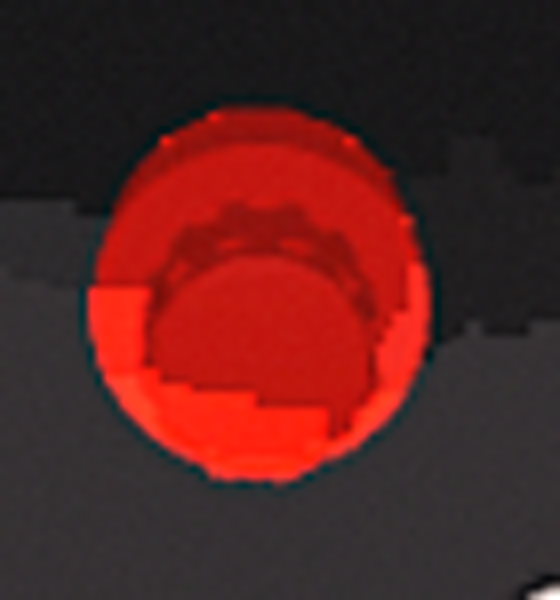

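Run:
```python
from h import *
p,st=wrist()
f=lambda c,z: unproj(p,(285+(c[0]+.5)/8-.5,145+(c[1]+.5)/8-.5),z).round(4)
print("knob far",f((262,253),.053),"L",f((148,350),.053),"R",f((375,350),.053))
print("shoulder near",f((260,483),.0265),"far",f((260,142),.0265),"L",f((88,315),.0265),"R",f((432,315),.0265))
go([.6145,-.2830,.034],92.0)
```

```text
knob far [ 0.6143 -0.2697  0.053 ] L [ 0.6022 -0.281   0.053 ] R [ 0.627  -0.2801  0.053 ]
shoulder near [ 0.6154 -0.3047  0.0265] far [ 0.6138 -0.2626  0.0265] L [ 0.594  -0.2842  0.0265] R [ 0.6352 -0.2827  0.0265]
t 7.8 shift [ 0.11  0.18 14.57] turn [-0.2  0.   0. ]
```

Request:
play_rows(increments="0.1 0.2 3.5 -0.2 0 0 50; 0.1 0.2 7 -0.2 0 0 50; 0.1 0.2 10 -0.2 0 0 50; 0.1 0.2 12.5 -0.2 0 0 50; 0.1 0.2 14 -0.2 0 0 50; 0.1 0.2 14.7 -0.2 0 0 50; 0.1 0.2 14.7 -0.2 0 0 50; 0.1 0.2 14.7 -0.2 0 0 50")

```text
t: 8.47
eef_pos: [0.6155, -0.2832, 0.0341]
eef_rot: [2.18, 2.259, 0.002]
contact_force: [0.5, 0.1, 0.1]
finger_gap: 0.0429
```

Run:
```python
from h import *
p,st=wrist("pics/w4.png"); go([.6145,-.2832,.033],92.0)
```

```text
t 8.52 shift [ 0.01 -0.15  0.17] turn [0.2 0.1 0. ]
```

View pics/w4.png

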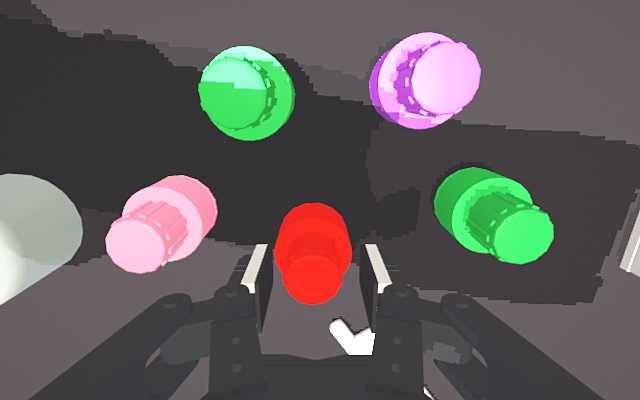

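Request:
play_rows(increments="0 -0.1 0.1 0.2 0 0 40; 0 -0.1 0.1 0.2 0 0 20; 0 -0.1 0.1 0.2 0 0 20; 0 -0.1 0.1 0.2 0 0 20; 0 -0.1 0.1 0.2 0 0 20; 0 -0.1 0.1 0.2 0 0 20; 0 -0.1 0.1 0.2 0 0 20; 0 -0.1 0.1 0.2 0 0 20", squeeze=80)

```text
t: 9.18
eef_pos: [0.6161, -0.2838, 0.036]
eef_rot: [2.179, 2.258, -0.0]
contact_force: [-2.0, 0.4, 6.1]
finger_gap: 0.0232
```

Request:
play_rows(increments="0 0 -3 0 0 0 20; 0 0 -6 0 0 0 20; 0 0 -9 0 0 0 20; 0 0 -12 0 0 0 20; 0 0 -15 0 0 0 20; 0 0 -16 0 0 0 20; 0 0 -16 0 0 0 20")

```text
t: 9.77
eef_pos: [0.6175, -0.2837, 0.2008]
eef_rot: [2.174, 2.253, 0.004]
contact_force: [0.2, 0.0, -0.5]
finger_gap: 0.023
```

Run:
```python
from h import *
p,st=wrist("pics/w5.png"); go([.5525,-.056,.19],92.0); print(pinpoint("cap_center",p)[:6]); R=Ro.from_rotvec(st["eef_rot"]).as_matrix()
for d in pinpoint("cap_center",p)[:1]: print(R.T@(np.array(d["location"])-st["eef_pos"]))
```

```text
t 9.82 shift [22.96 -5.59  0.64] turn [0.3 0.3 0. ]
[{'location': [0.581, -0.2095, 0.0258], 'confidence': 0.78}, {'location': [0.6559, -0.1957, 0.0258], 'confidence': 0.76}, {'location': [0.5373, -0.2725, 0.0226], 'confidence': 0.74}, {'location': [0.6995, -0.2604, 0.0288], 'confidence': 0.6}, {'location': [0.6161, -0.2855, 0.1881], 'confidence': 0.56}]
[ 0.07646738 -0.03552213  0.17421383]
```

View pics/w5.png

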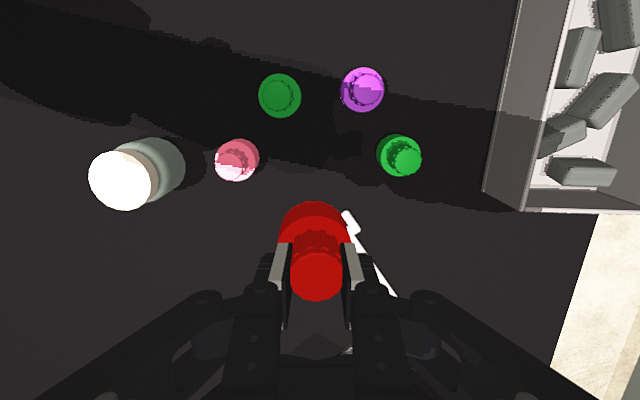

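Request:
play_rows(increments="3.5 -0.9 0.1 0.3 0.3 0 20; 7 -1.7 0.2 0.3 0.3 0 20; 10.5 -2.6 0.3 0.3 0.3 0 20; 14 -3.4 0.4 0.3 0.3 0 20; 17.5 -4.2 0.4 0.3 0.3 0 20; 21 -5 0.5 0.3 0.3 0 20; 23 -5.5 0.6 0.3 0.3 0 20; 23 -5.5 0.6 0.3 0.3 0 20; 23 -5.5 0.6 0.3 0.3 0 20; 23 -5.5 0.6 0.3 0.3 0 20")

```text
t: 10.75
eef_pos: [0.5513, -0.0566, 0.1865]
eef_rot: [-2.178, -2.255, 0.004]
contact_force: [-0.0, -0.4, -1.0]
finger_gap: 0.023
```

Run:
```python
from h import *
p,st=wrist("pics/w6.png"); print(st["eef_pos"]);go([.5535,-.056,.165],92.0); 
s=read_camera("side"); crop(s,270,150,370,250,6,"pics/s6.png"); t=read_camera("top"); crop(t,280,160,400,250,6,"pics/t6.png")
for q in (p,s,t): print([(d["location"],round(d["confidence"],2)) for d in pinpoint("cap_center",q) if d["location"][2]>.1], [(d["location"],round(d["confidence"],2)) for d in pinpoint("stud_top",q)[:1]])
```

```text
[ 0.55126985 -0.05657062  0.18653493]
t 10.8 shift [0.09 0.22 2.17] turn [-0.4 -0.2 -0.1]
[([0.5474, -0.059, 0.1732], 0.86)] [([0.5457, -0.0609, 0.1172], 0.92)]
[([0.5572, -0.0636, 0.1764], 0.65)] [([0.5524, -0.0549, 0.1169], 0.77)]
[] [([0.553, -0.0532, 0.1172], 0.81)]
```

View pics/w6.png

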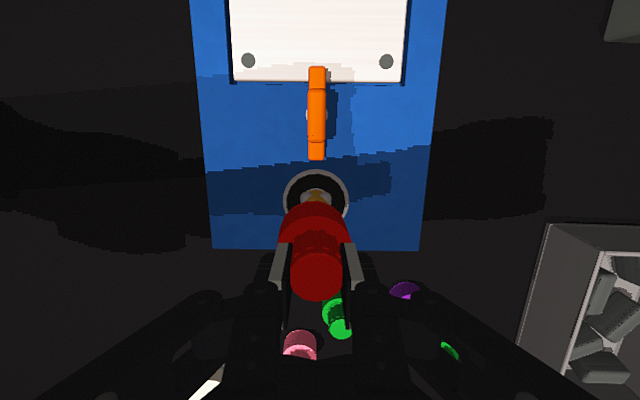

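View pics/s6.png

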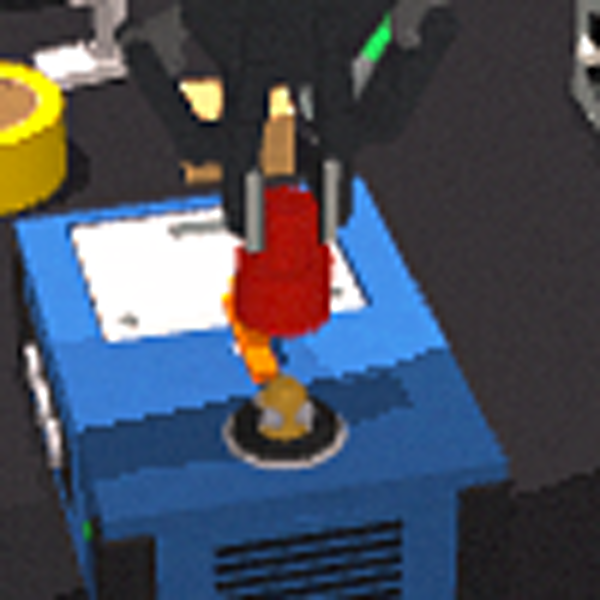

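View pics/t6.png

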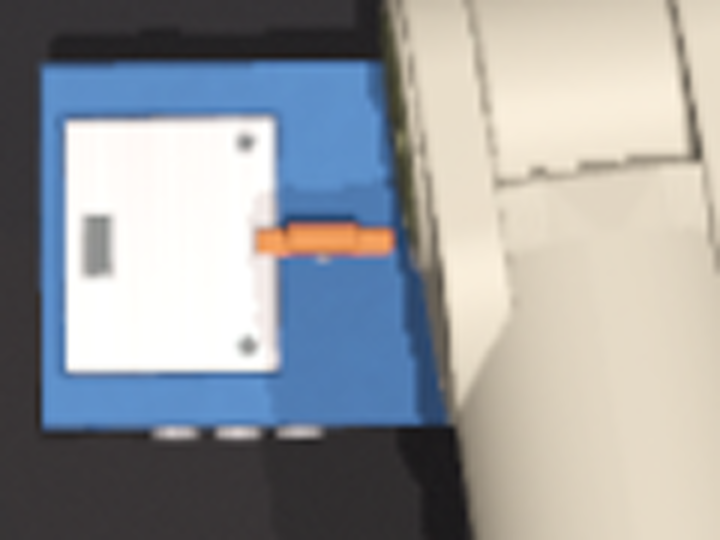

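Request:
play_rows(increments="0.1 0.15 0.5 -0.4 -0.2 0 20; 0.1 0.15 1 -0.4 -0.2 0 20; 0.1 0.15 1 -0.4 -0.2 0 20; 0.1 0.15 1 -0.4 -0.2 0 20; 0.1 0.15 1 -0.4 -0.2 0 20")

```text
t: 11.62
eef_pos: [0.5532, -0.0545, 0.1777]
eef_rot: [2.181, 2.259, 0.002]
contact_force: [-0.1, 0.9, -0.1]
finger_gap: 0.0232
```

Run:
```python
from h import *
p,st=wrist(); print(st["eef_pos"]);go([.5525,-.056,.165],92.0); crop(p,260,160,370,310,5,"pics/w7c.png")
np.savez("w7.npz",K=p["camera_matrix"],R=p["R"],t=p["t"],e=st["eef_pos"],r=st["eef_rot"])
```

```text
[ 0.5532009  -0.05453934  0.17769283]
t 11.67 shift [-0.14 -0.09  1.28] turn [0.1 0.  0. ]
```

View pics/w7c.png

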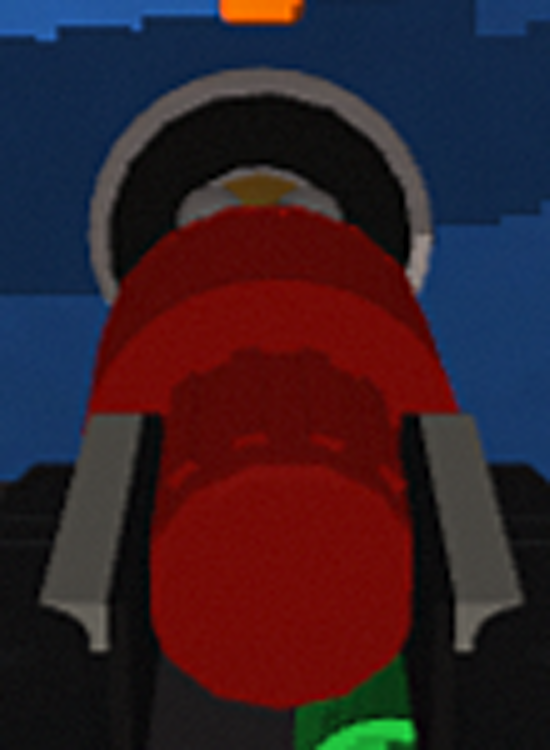

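Run:
```python
from h import *
d=np.load("w7.npz"); p=dict(camera_matrix=d["K"],R=d["R"],t=d["t"])
f=lambda c,z: unproj(p,(260+(c[0]+.5)/5-.5,160+(c[1]+.5)/5-.5),z).round(4)
print("ring",f((90,240),.0905),f((432,235),.0905),"far",f((261,68),.0905))
print("knob",f((150,570),.1945),f((412,570),.1945),f((281,463),.1945),f((281,707),.1945))
print("should",f((93,400),.168),f((455,410),.168),f((272,280),.168), "mouth far",f((270,206),.1415))
```

```text
ring [ 0.525  -0.0568  0.0905] [ 0.577  -0.0542  0.0905] far [ 0.5502 -0.0291  0.0905]
knob [ 0.5421 -0.0518  0.1945] [ 0.5654 -0.051   0.1945] [ 0.5534 -0.0408  0.1945] [ 0.5542 -0.0656  0.1945]
should [ 0.5341 -0.0476  0.168 ] [ 0.5718 -0.0475  0.168 ] [ 0.5523 -0.0337  0.168 ] mouth far [ 0.552  -0.0342  0.1415]
```

Run:
```python
from h import *
go([.5514,-.0562,.150],92.0)
```

```text
t 11.67 shift [-0.16 -0.2   2.78] turn [0.1 0.  0. ]
```

Request:
play_rows(increments="-0.16 -0.2 0.3 0.1 0 0 20; -0.16 -0.2 0.8 0.1 0 0 20; -0.16 -0.2 1.3 0.1 0 0 20; -0.16 -0.2 1.8 0.1 0 0 20; -0.16 -0.2 2.3 0.1 0 0 20; -0.16 -0.2 2.8 0.1 0 0 20; -0.16 -0.2 2.8 0.1 0 0 20; -0.16 -0.2 2.8 0.1 0 0 20; -0.16 -0.2 2.8 0.1 0 0 20")

```text
t: 12.42
eef_pos: [0.5516, -0.0562, 0.15]
eef_rot: [2.181, 2.26, 0.001]
contact_force: [0.1, 0.2, -0.9]
finger_gap: 0.0234
```

Run:
```python
from h import *
go([.5514,-.0562,.129],92.0); p,st=wrist("pics/w8.png"); print(st["wrist_torque"]); s=read_camera("side"); crop(s,270,150,370,250,6,"pics/s8.png")
```

```text
t 12.42 shift [-0.   -0.02  2.1 ] turn [0. 0. 0.]
[ 0.01955149 -0.01539803  0.02350171]
```

View pics/s8.png

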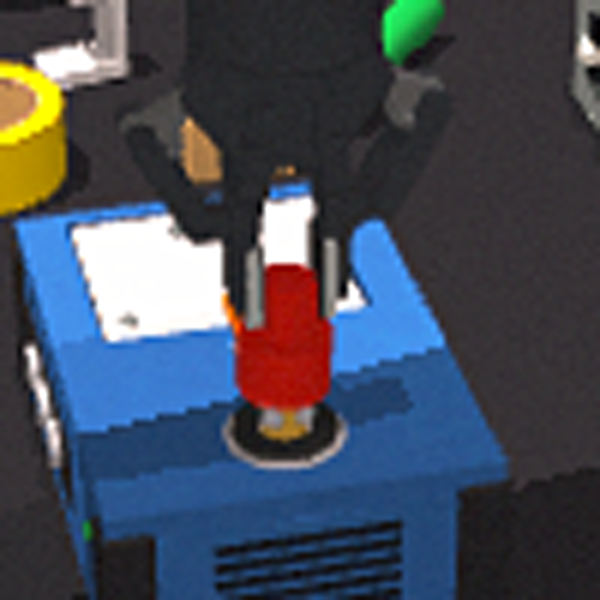

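View pics/w8.png

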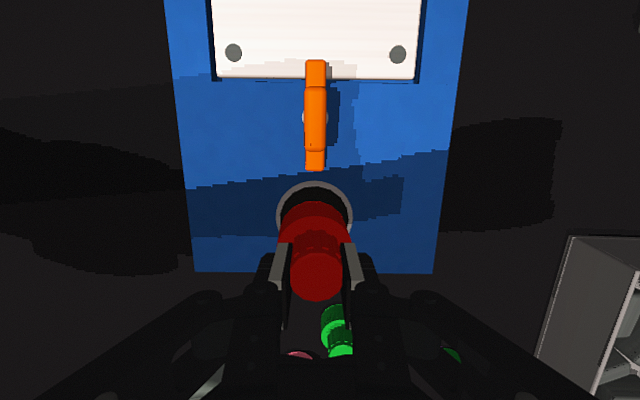

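Request:
play_rows(increments="0 0 0.3 0 0 0 20; 0 0 0.6 0 0 0 20; 0 0 0.9 0 0 0 20; 0 0 1.2 0 0 0 20; 0 0 1.4 0 0 0 20; 0 0 1.6 0 0 0 20; 0 0 1.6 0 0 0 20; 0 0 1.6 0 0 0 20", squeeze=100)

```text
t: 13.18
eef_pos: [0.551, -0.0563, 0.1331]
eef_rot: [-2.182, -2.26, 0.001]
contact_force: [0.8, -0.8, -6.3]
finger_gap: 0.0227
```

Request:
play_rows(increments="0 0 0.2 0 0 0 20; 0 0 0.3 0 0 0 20; 0 0 0.4 0 0 0 20; 0 0 0.5 0 0 0 20; 0 0 0.6 0 0 0 20; 0 0 0.7 0 0 0 20; 0 0 0.7 0 0 0 20; 0 0 0.7 0 0 0 20")

```text
t: 13.85
eef_pos: [0.5512, -0.0562, 0.1284]
eef_rot: [2.181, 2.259, -0.001]
contact_force: [-9.2, -0.5, 18.2]
finger_gap: 0.0224
```

Run:
```python
from h import *
go([.5514,-.0562,.129],92.0); p,st=wrist("pics/w9.png"); print(st["wrist_torque"],st["contact_force"]); s=read_camera("side"); crop(s,270,150,370,250,6,"pics/s9.png")
```

```text
t 13.85 shift [ 0.    0.02 -0.06] turn [0.  0.1 0. ]
[-0.09596847  2.0673786  -0.00260162] [-9.20638195 -0.50939669 18.19913436]
```

View pics/s9.png

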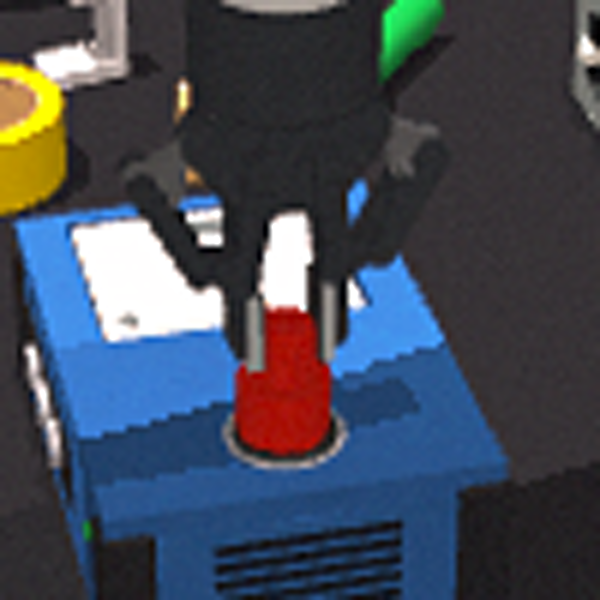

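View pics/w9.png

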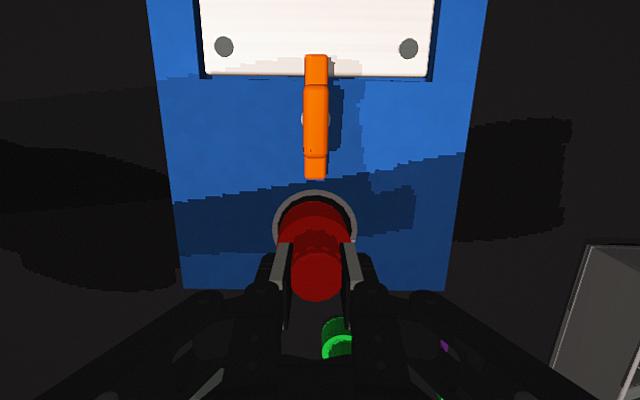

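Request:
play_rows(increments="0 -0.05 0.15 0 0 0 20; 0 -0.1 0.25 0 0 0 20; 0 -0.1 0.25 0 0 0 20; 0 -0.1 0.25 0 0 0 20; 0 -0.1 0.25 0 0 0 20")

```text
t: 14.37
eef_pos: [0.5511, -0.0562, 0.1284]
eef_rot: [2.179, 2.257, 0.0]
contact_force: [-6.3, 0.1, 18.5]
finger_gap: 0.0226
```

Run:
```python
from h import *
go([.5514,-.0562,.129],92.0); p,st=wrist(); print(st["wrist_torque"],st["contact_force"]); s=read_camera("side"); crop(s,300,190,340,235,15,"pics/s10.png")
for d in pinpoint("cap_center",s):
  if d["location"][2]>.08: print(d)
```

```text
t 14.37 shift [-0.    0.03 -0.06] turn [0.2 0.2 0. ]
[-1.17477390e-01  1.53783739e+00  1.49177147e-03] [-6.32627026  0.09082108 18.47695522]
{'location': [0.5551, -0.0617, 0.1175], 'confidence': 0.86}
```

View pics/s10.png

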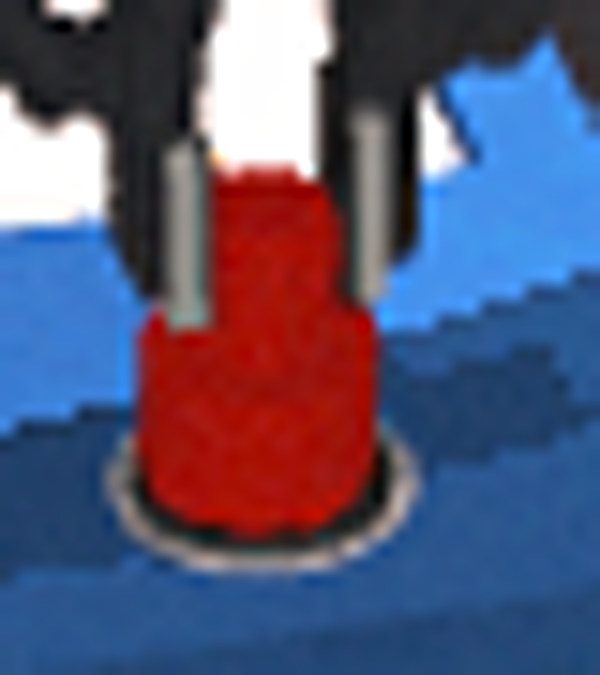

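Request:
play_rows(increments="0 -0.15 0.3 0.1 0.1 0 20; 0 -0.15 0.4 0.1 0.1 0 20; 0 -0.15 0.4 0.1 0.1 0 20; 0 -0.15 0.4 0.1 0.1 0 20; 0 -0.15 0.4 0.1 0.1 0 20")

```text
t: 14.93
eef_pos: [0.5511, -0.0562, 0.1282]
eef_rot: [2.178, 2.256, 0.003]
contact_force: [-8.8, -0.8, 28.4]
finger_gap: 0.0226
```

Run:
```python
from h import *
s=sense(); print(s["eef_pos"],s["contact_force"],s["finger_gap"],s["wrist_torque"]);go([.5514,-.0562,.129],92.0)
for n in ("side",):
  s=read_camera(n); crop(s,300,190,340,235,15,"pics/s11.png")
p,st=wrist("pics/w11.png")
```

```text
[ 0.55113911 -0.05617336  0.1282404 ] [-8.81443462 -0.78948091 28.35121875] 0.022605332491397213 [-0.14641598  2.23891675  0.04741265]
t 14.93 shift [-0.    0.03 -0.08] turn [0.3 0.2 0. ]
```

View pics/s11.png

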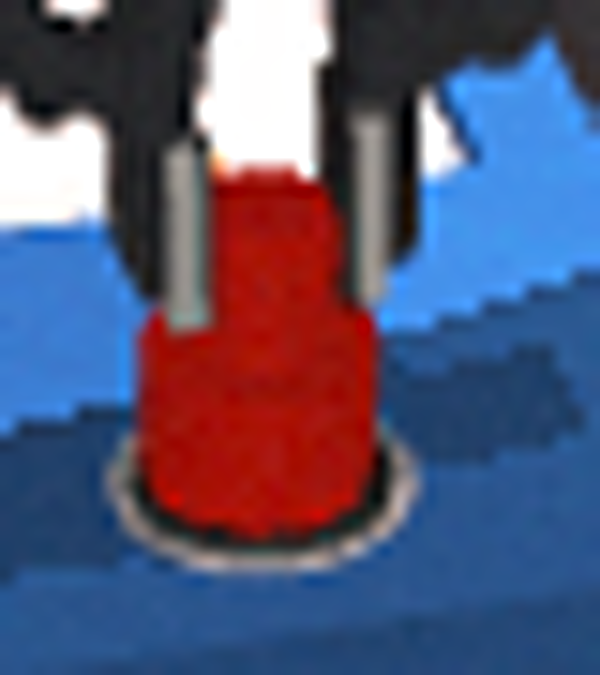

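View pics/w11.png

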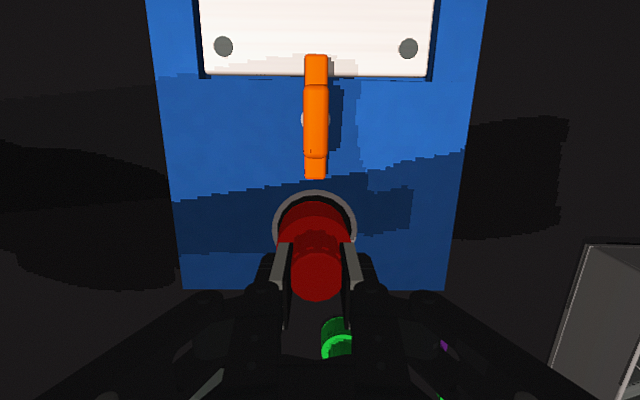

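Run:
```python
from plant import ticket, sense
print(ticket.hand_in()); s=sense(); print(s["eef_pos"],s["contact_force"])
```

```text
the job is handed in; nothing more can be done
None
the job is handed in; nothing more can be done
```

I turned the orange turnbutton to its stop across the lid's edge. I then picked up the red cap, pressed it over the stud until it clicked, and kept pressing until it was fully home. I handed the job in at about 15 s, still holding the cap down. The hand-in reports no verdict.

**Turnbutton:** the wrist torque rose to 1.4 N m at the stop, against 0.08 N m of friction. The last picture still shows the bar across the lid's edge.

**Click:** I inferred the click and the seal from forces and heights, as neither can be read directly. At the click the balls pulled the tool down with about 6 N.

**Cap home:** the TCP height and the grasp offset put the cap centre about 118.7 mm above the table, where fully home is 119.5 mm. The last 10 N, up to 28 N, moved it less than 0.2 mm, so the cap is on its hard stop and the seal must be squeezed.

**Where the checks were less clean:**
- A sideways force of about 9 N and a wrist moment of about 2 N m remained.
- Estimates of the stud's position from different views and from the trained networks differed by 2 to 8 mm. I relied on the cap and stud ring seen in the same wrist picture; the cap then went on without jamming.

**Other things:** the lid is still in its recess, and I touched none of the other things. I did not re-measure the bystanders at the end.

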